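# Change over the planing stops

## Robot

A 7-joint arm with a two-finger parallel gripper is mounted at the origin on the work surface. World frame = base frame: x ahead of the robot, y to its left, z up, the work surface at z = 0. Lengths are in m, angles in rad, forces in N, time in s.
With the tool pointing down it reaches from about 0.425 to 0.925 m from the base axis. Payload 6.8 kg.
Tool frame: the origin (TCP) lies on the front face of the gripper's body, between the roots of the fingers; the fingertips stand 73 mm ahead of it and the grasp point (between the pads) lies 54 mm ahead of it; z points along the fingers, y is the direction in which the jaws open and shut (so a half turn about z gives the same grasp; the last joint's range is limited). The gripper opens to 85 mm and grips with 20 to 120 N. Pads are 22 mm wide; open, the fingers measure 114 mm over their backs; the gripper's body (76 mm by 85 mm) begins 54 mm behind the grasp point. The pads swing forward as they close: fully open they stand 13 mm farther back than shut.
Start: joints at [1.038, 0.477, 0.022, 1.555, -0.011, 1.109, -0.083], TCP at [0.278, -0.615, 0.304] pointing down, gripper open.
Joint ranges: [-2.96, 2.96], [-0.34, 2.1], [-1.41, 1.46], [0.24, 2.44], [-1.37, 4.51], [0.17, 1.92], [-2.96, 2.96]. Speed limits (rad/s): [2.39, 2.39, 3.14, 3.14, 3.14, 3.14, 3.14].

## Interface

Orientations are given as a rotation vector (axis times angle).
In Python, from bench import * gives the robot as it stands.
- The arm moves only by the tool jog_arm, never from a script. Its argument "plan" is a list of rows, each a list of 2 entries, a list of its own where there are three numbers: the shift along the world's x, y, z in cm, then the turn about the world's z in rad. In form: [[[tx, ty, tz], twist], ...]. A call has 1 to 12 rows; each row shifts and turns the commanded pose from where the row before left it; what a row does not reach is not made up. A row lasts 1/10 s, in which the tool goes at most 50 mm and 8.59 degrees, less where a joint would pass 70% of its speed; a pose out of reach is approached as far as the arm can. A call is refused whole if a number of a shift passes 5 or a number of a turn 0.15, either way. A call with a gripper value outside its range is refused whole. "hand" is the finger opening in cm, from 0 to 8.54, set as the call begins (left out, the last holds). The fingers move at their own pace and stop on an object; "grip_force" is the grip in N (left out, the last holds). Time passes only in rows, so rows that do not move let the fingers close. It gives the time, the measured TCP pose, the force and the opening at its end, in the units of the state.
- get_obs(): the state, without advancing time (a new reading comes with each control period).
- grab_frame(name): name is "side" or "top"; returns the picture (420x560x3 uint8, red, green, blue); there is no depth.
- get_calibration(name): a dict with "intrinsics" (3x3 intrinsics, pixels), "xyz" and "orientation" of the camera in the world. Camera axes: x right, y down, z forward; pixel columns grow to the right and rows downward; lengths in m; the calibration is good to about 2 mm. A picture is of the moment at which its call begins. get_calibration takes no time and is no camera call.
- hand_in(): hands the job in, once; it reports no verdict.
The state is a dict: "clock": time; "joints": joint angles; "qvel": joint speeds; "tau": joint torques, N m; "tcp_pos": TCP position; "orientation": TCP orientation; "contact_force": force on the tool from outside, world axes, zero at the start; "moment": the same for the moment, N m; "grip_width": finger opening in m.
Only numpy, scipy, OpenCV 4.12 (cv2) and the standard library are available. Lean on these libraries where they do the work, as an engineer would, in place of code of your own. Each camera call takes 0.05 s, during which the arm holds its last target. There are 200 camera calls.

## Task

The next board is to be planed against the other stop. Press the raised planing stop (a wooden block in a steel frame) all the way down so that it latches and stays down, and press the lowered one all the way in so that it lets go and springs up. Check that each has stayed as it should, then leave them so: one down, the other up.

Things in the scene. Friction and masses are not known exactly. Their poses are not given: they have to be found in the camera images.
- stop_a (a joint): How far planing stop A is pressed in, in m: 0 raised, about 0.029 latched down, 0.039 hard end of travel. Raised at the start; to end latched down. Push-push latch: a press that reaches 0.036 or more, then let go, changes its state (raised to latched, latched to raised); one short of 0.033 changes nothing. The spring resists with about 4 N raised, 9 N at the end, a few N more when pressed fast.
- stop_a_top (a point): Centre of the top of stop A, a hardwood block 46 (x) by 70 mm (y) that slides straight down in a steel frame 76 by 104 mm, 8 mm high, fixed on the bench. Its top is 42 mm above the bench raised, 13 latched, 3 at the end of travel (inside the frame: press near the middle with shut fingers). z up, yaw varies. The round bench dogs, plane, mallet and board play no part.
- stop_b (a joint): The same for planing stop B, alike in every way, but latched down (about 0.029) at the start and to end raised (0). Either stop may be on the robot's left or right.
- stop_b_top (a point): Centre of the top of stop B: the same block, frame, sizes and heights as stop A.

How it is judged:
By the outcome, as a careful person would: the job done as asked, in the order asked, and still so for the second after the job is handed in, with the robot touching nothing.
It also fails if it takes over 38 s, if anything falls off the work surface, if the arm or the gripper's body presses on something with over 40 N, if the wrist force passes 120 N, or if a joint passes its speed limit or range.

## Working session

There is one attempt and no reset: what is moved stays moved. The work goes in short steps, Python scripts to look and compute and a tool call to move; the robot and the scene stay as the last step left them, time stands still between calls to the robot, and variables do not carry over. Pictures are saved under pics/ and viewed, about 8 in all and at most 12, crops included, and the job is handed in when it is done.

Besides the shell and the picture viewer there is one more tool, called after "Request:" by a JSON object that holds its "fn" and its "kwargs". jog_arm: Moves the arm, as the interface text tells. Its arguments: {"type":"object","properties":{"plan":{"type":"array","items":{"type":"array"}},"hand":{"type":"number"},"grip_force":{"type":"number"}},"required":["plan"]}

```bash
mkdir -p pics; python3 - <<'E'
from bench import *
import cv2
for n in("top","side"):
    cv2.imwrite(f"pics/{n}0.png",grab_frame(n)[:,:,::-1]); c=get_calibration(n); print(n,c)
o=get_obs(); print(o)
E
```

```text
top {'intrinsics': array([[443.08728151,   0.        , 273.92813022],
       [  0.        , 443.08728151, 208.45248861],
       [  0.        ,   0.        ,   1.        ]]), 'xyz': array([ 0.47069553, -0.01273475,  0.90348089]), 'orientation': array([-2.12693814,  2.18795656, -0.08670247])}
side {'intrinsics': array([[381.6395222 ,   0.        , 281.37389472],
       [  0.        , 381.6395222 , 206.00404249],
       [  0.        ,   0.        ,   1.        ]]), 'xyz': array([ 0.51646805, -0.42900681,  0.57406384]), 'orientation': array([-2.43287724,  0.11356214, -0.02433875])}
{'clock': 0.1, 'joints': array([ 1.03786728,  0.47773614,  0.02235618,  1.55634487, -0.01151065,
        1.10930015, -0.08309771]), 'qvel': array([-0.0002635 , -0.00081605,  0.00022488, -0.00383826,  0.00012977,
        0.00188373, -0.00051088]), 'tau': array([ 3.70762922e-03, -5.97768402e+01,  1.61337532e+00, -2.81957585e+01,
        1.28501700e-02,  4.98360590e-03,  1.75672324e-05]), 'tcp_pos': array([ 0.27803466, -0.61462664,  0.30301381]), 'orientation': array([-3.06942447e+00, -6.61985570e-01,  7.29170558e-04]), 'contact_force': array([0.30212036, 0.37354409, 0.6653712 ]), 'moment': array([0.00071451, 0.0414547 , 0.03645891]), 'grip_width': 0.08544355234520214}
```

View pics/top0.png

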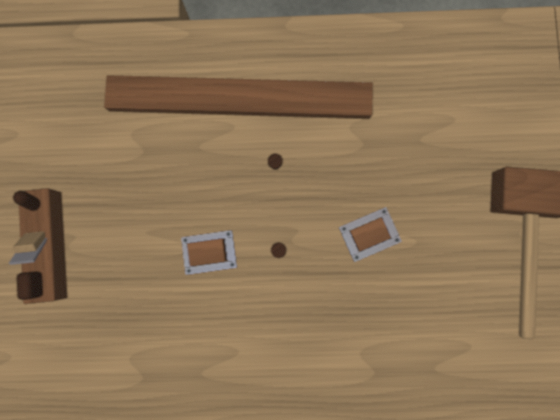

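View pics/side0.png

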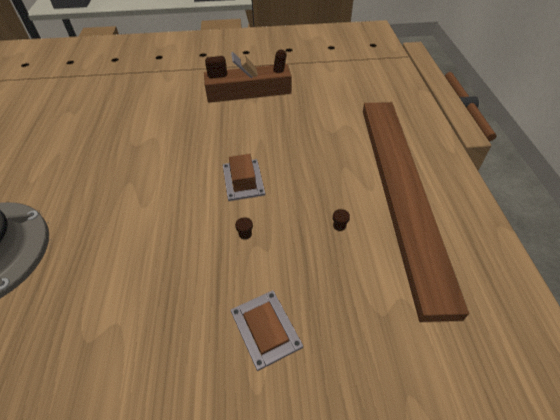

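Top view: the left stop (px ~209,252) and right stop (px ~370,234). The side view shows the left/far one (px ~243,170) raised, so it is A, and the near one (px ~267,327) lowered, so it is B. Dogs are at (275,161) and (279,250) in the top view.

```bash
cat > h.py <<'E'
import cv2, numpy as np
from scipy.spatial.transform import Rotation as R
from bench import *
def cast(n,uv,z):
    c=get_calibration(n); d=R.from_rotvec(c["orientation"]).apply(np.linalg.inv(c["intrinsics"])@[uv[0],uv[1],1])
    return c["xyz"]+d*(z-c["xyz"][2])/d[2]
def frames(n,img,boxes,z=.008):
    hsv=cv2.cvtColor(img,cv2.COLOR_BGR2HSV)
    m=((hsv[...,1]<70)&(hsv[...,2]>90)).astype(np.uint8)
    for k,(x0,y0,x1,y1) in boxes.items():
        s=np.zeros_like(m); s[y0:y1,x0:x1]=m[y0:y1,x0:x1]
        pts=np.argwhere(s)[:,::-1]
        w=np.array([cast(n,p,z)[:2] for p in pts])
        r=cv2.minAreaRect((w*1000).astype(np.float32)); bx=cv2.boxPoints(r)
        e=[bx[1]-bx[0],bx[2]-bx[1]]; l=max(e,key=np.linalg.norm)
        print(n,k,len(pts),"centre mm",np.round(r[0],1),"size",np.round(r[1],1),"long-axis deg",np.round(np.degrees(np.arctan2(l[1],l[0]))%180,1))
E
python3 - <<'E'
from h import *
frames("top",cv2.imread("pics/top0.png"),{"A":(170,220,250,285),"B":(330,200,410,270)})
frames("side",cv2.imread("pics/side0.png"),{"A":(215,145,275,205),"B":(225,285,310,372)})
o=get_obs(); M=R.from_rotvec(o["orientation"]).as_matrix(); print("jaw y axis deg",np.degrees(np.arctan2(M[1,1],M[0,1])),M[:,2])
# block top of A at 42 mm
im=cv2.imread("pics/side0.png"); print(cast("top",(206,252),.042),cast("side",(242,164),.042))
print(cast("top",(371,234),.013),cast("side",(266,327),.013))
E
```

```text
top A 1231 centre mm [479.2 141.1] size [ 78.7 108. ] long-axis deg 96.5
top B 1287 centre mm [ 506.4 -184.7] size [ 78.2 107.3] long-axis deg 111.4Traceback (most recent call last):
  File "<stdin>", line 3, in <module>
  File "h.py", line 13, in frames
    w=np.array([cast(n,p,z)[:2] for p in pts])
                ~~~~^^^^^^^
  File "h.py", line 5, in cast
    c=get_calibration(n); d=R.from_rotvec(c["orientation"]).apply(np.linalg.inv(c["intrinsics"])@[uv[0],uv[1],1])
ValueError: time passes only in moves, steps and waits
```

```bash
sed -i 's/^def cast/import functools\nget_calibration=functools.lru_cache(get_calibration)\ndef cast/' h.py
python3 - <<'E'
from h import *
frames("side",cv2.imread("pics/side0.png"),{"A":(215,145,275,205),"B":(225,285,310,372)})
o=get_obs(); M=R.from_rotvec(o["orientation"]).as_matrix(); print("jaw y axis deg",np.degrees(np.arctan2(M[1,1],M[0,1])),M[:,2],o["clock"])
print(cast("top",(206,252),.042),cast("side",(242,164),.042))
print(cast("top",(371,234),.013),cast("side",(266,327),.013))
E
```

```text
side A 593 centre mm [478.9 135.5] size [ 75.5 109.7] long-axis deg 96.6
side B 1800 centre mm [ 505.8 -188.7] size [ 76.3 105.3] long-axis deg 111.5
jaw y axis deg -65.65877149817906 [-7.90038942e-04  1.46019006e-03 -9.99998622e-01] 0.1
[0.47896252 0.13993698 0.042     ] [0.48042077 0.14292257 0.042     ]
[ 0.50605473 -0.18626494  0.013     ] [ 0.5070338  -0.19047027  0.013     ]
```

Request:
{"fn": "jog_arm", "kwargs": {"plan": [[[1.7, 4, 0], -0.026], [[1.7, 4, 0], -0.026], [[1.7, 4, 0], -0.026], [[1.7, 4, 0], -0.026], [[1.7, 4, 0], -0.026], [[1.7, 4, 0], -0.026], [[1.7, 4, 0], -0.026], [[1.7, 4, 0], -0.026], [[1.7, 4, 0], -0.026], [[1.7, 4, 0], -0.026], [[1.7, 4, 0], -0.026], [[1.7, 4, 0], -0.026]], "hand": 0, "grip_force": 40}}

```text
clock: 1.3
tcp_pos: [0.4824, -0.1333, 0.3038]
orientation: [3.137, 0.175, -0.0]
contact_force: [0.6, 0.5, 0.5]
grip_width: -0.0002
```

Request:
{"fn": "jog_arm", "kwargs": {"plan": [[[-0.1, 3.9, 0], 0], [[-0.1, 3.9, 0], 0], [[-0.1, 3.9, 0], 0], [[0, 3.9, 0], 0], [[0, 3.9, 0], 0], [[0, 3.9, 0], 0], [[0, 3.8, -2], 0], [[0, 0, -4], 0], [[0, 0, -4], 0], [[0, 0, -3.5], 0], [[0, 0, -1.5], 0], [[0, 0, 0], 0]]}}

```text
clock: 2.5
tcp_pos: [0.4775, 0.1364, 0.1515]
orientation: [3.135, 0.178, -0.008]
contact_force: [-0.2, -0.6, -0.4]
grip_width: -0.0001
```

```bash
python3 - <<'E'
from h import *
a=grab_frame("top")[90:390,60:360,::-1]; b=grab_frame("side")[60:360,100:400,::-1]
cv2.imwrite("pics/aboveA.png",np.hstack([a,b])); o=get_obs(); print(o["clock"],o["tcp_pos"],o["contact_force"])
E
```

```text
2.6 [0.47928716 0.13711073 0.15412759] [ 0.59913841 -0.58323056  0.0560589 ]
```

View pics/aboveA.png

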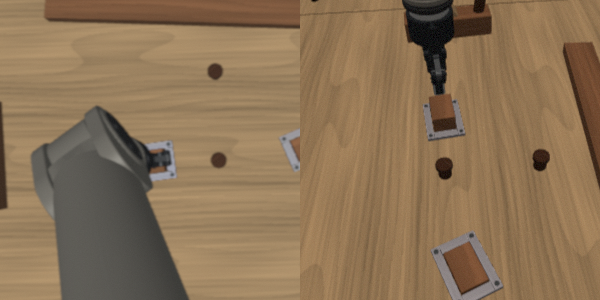

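The closed fingers stand about 39 mm above the centre of raised block A (side crop: tip ~(438,95), block top ~(442,103)). Pressing now.

Request:
{"fn": "jog_arm", "kwargs": {"plan": [[[0, 0.1, -1.8], 0], [[0, 0.1, -1.5], 0], [[0, 0, -0.6], 0], [[0, 0, -0.5], 0], [[0, 0, -0.5], 0], [[0, 0, -0.5], 0], [[0, 0, -0.5], 0], [[0, 0, -0.5], 0], [[0, 0, -0.5], 0], [[0, 0, -0.4], 0], [[0, 0, -0.2], 0], [[0, 0, 0], 0]]}}

```text
clock: 3.8
tcp_pos: [0.4797, 0.1392, 0.08]
orientation: [-3.137, -0.177, -0.002]
contact_force: [-2.1, -0.3, 8.1]
grip_width: 0.0001
```

```bash
python3 - <<'E'
from h import *
b=grab_frame("side")[100:250,160:340,::-1]
cv2.imwrite("pics/pressA.png",cv2.resize(b,None,fx=3,fy=3)); o=get_obs(); print(o["clock"],o["tcp_pos"],o["contact_force"])
E
```

```text
3.85 [0.47970636 0.13918616 0.08017314] [-1.77083793 -1.12005786  8.42981627]
```

Request:
{"fn": "jog_arm", "kwargs": {"plan": [[[0, 0, -0.15], 0], [[0, 0, -0.1], 0], [[0, 0, 0], 0], [[0, 0, 0], 0]]}}

```text
clock: 4.25
tcp_pos: [0.4797, 0.1391, 0.0778]
orientation: [3.137, 0.177, 0.002]
contact_force: [-2.9, -0.5, 8.0]
grip_width: 0.0002
```

Request:
{"fn": "jog_arm", "kwargs": {"plan": [[[0, 0, -0.15], 0], [[0, 0, 0], 0], [[0, 0, 0], 0]]}}

```text
clock: 4.55
tcp_pos: [0.4797, 0.1392, 0.0763]
orientation: [-3.137, -0.177, -0.002]
contact_force: [-3.5, -0.9, 8.2]
grip_width: 0.0003
```

Request:
{"fn": "jog_arm", "kwargs": {"plan": [[[0, 0, -0.1], 0], [[0, 0, 0], 0], [[0, 0, 0], 0]]}}

```text
clock: 4.85
tcp_pos: [0.4797, 0.1392, 0.0757]
orientation: [3.136, 0.177, 0.002]
contact_force: [-3.5, -0.7, 14.5]
grip_width: 0.0
```

Hard end reached (14.5 N, nominal depth 39 mm). Release, rise, and head towards B.

Request:
{"fn": "jog_arm", "kwargs": {"plan": [[[0, 0, 0.5], 0], [[0, 0, 1], 0], [[0, 0, 2], 0], [[0, 0, 4], 0], [[0, 0, 4], 0], [[0, -2, 2], 0], [[0.3, -4, 0], 0.03], [[0.4, -4, 0], 0.03], [[0.4, -4, 0], 0.04], [[0.3, -4, 0], 0.04], [[0.3, -3, 0], 0.03], [[0, 0, 0], 0]]}}

```text
clock: 6.05
tcp_pos: [0.4964, -0.0762, 0.2098]
orientation: [3.109, 0.431, 0.002]
contact_force: [-1.2, 0.1, 0.3]
grip_width: 0.0002
```

```bash
python3 - <<'E'
from h import *
a=grab_frame("top")[190:310,140:440,::-1]; b=grab_frame("side")[100:400,160:340,::-1]
a=cv2.resize(a,(750,300)); cv2.imwrite("pics/afterA.png",np.hstack([a[:,:400],cv2.resize(b,(180,300))])); o=get_obs(); print(o["clock"],o["tcp_pos"],o["contact_force"])
E
```

```text
6.15 [ 0.49637785 -0.07162082  0.209648  ] [0.17764844 0.12837485 0.25760067]
```

View pics/afterA.png

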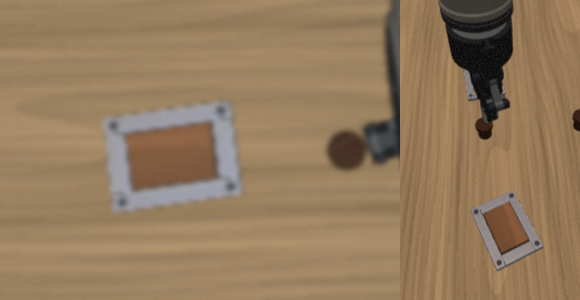

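Block A (~(172,157) in the crop) now sits centred and low in its frame: latched. On to B.

Request:
{"fn": "jog_arm", "kwargs": {"plan": [[[0.4, -3.9, 0], 0.03], [[0.4, -3.9, 0], 0.03], [[0.2, -3.8, 0], 0.03], [[0, 0, -3], 0], [[0, 0, -3], 0], [[0, 0, -2], 0], [[0, 0, 0], 0], [[0, 0, 0], 0]]}}

```text
clock: 6.95
tcp_pos: [0.5068, -0.1857, 0.1295]
orientation: [-3.086, -0.585, -0.001]
contact_force: [0.8, 0.3, -0.5]
grip_width: -0.0004
```

```bash
python3 - <<'E'
from h import *
a=grab_frame("top")[130:330,270:470,::-1]; b=grab_frame("side")[220:420,160:360,::-1]
cv2.imwrite("pics/aboveB.png",cv2.resize(np.hstack([a,b]),None,fx=2,fy=2)); o=get_obs(); print(o["clock"],o["tcp_pos"],o["contact_force"])
# where fingertip (tcp - 73 mm) should appear in the side view
c=get_calibration("side"); p=o["tcp_pos"]-[0,0,.073]
q=R.from_rotvec(c["orientation"]).inv().apply(p-c["xyz"]); q=c["intrinsics"]@q; print(q[:2]/q[2])
E
```

```text
7.05 [ 0.50729495 -0.18646647  0.13036901] [0.64858474 0.52044132 0.25951704]
[264.67285037 311.75055974]
```

View pics/aboveB.png

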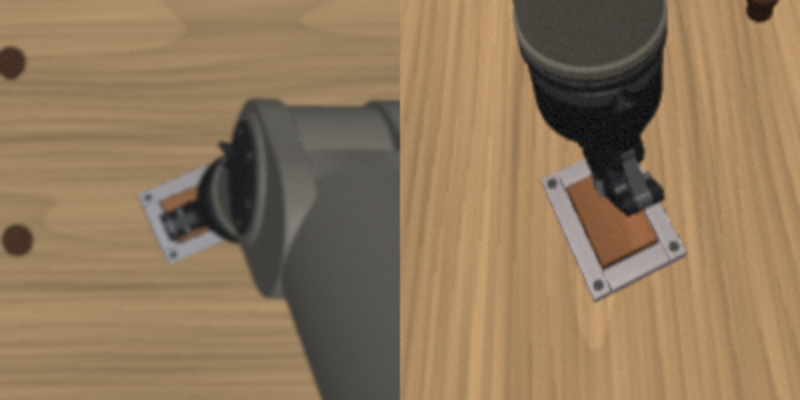

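```bash
python3 - <<'E'
from h import *
o=get_obs(); M=R.from_rotvec(o["orientation"]).as_matrix()
def proj(n,P):
    c=get_calibration(n); q=R.from_rotvec(c["orientation"]).inv().apply(P-c["xyz"])@c["intrinsics"].T; return q[:,:2]/q[:,2:]
L=np.array([[x,y,.073] for x,y in((-.011,-.0145),(.011,-.0145),(.011,.0145),(-.011,.0145))])@M.T+o["tcp_pos"]
out=[]
for n,(x0,y0) in {"top":(320,190),"side":(216,270)}.items():
    im=cv2.resize(grab_frame(n)[y0:y0+100,x0:x0+100,::-1],None,fx=4,fy=4,interpolation=cv2.INTER_CUBIC)
    im=cv2.convertScaleAbs(im,alpha=1.5)
    p=((proj(n,L)-[x0,y0])*4).astype(np.int32); cv2.polylines(im,[p],True,(0,255,0),1)
    cv2.circle(im,tuple(int(v) for v in p.mean(0)),3,(0,0,255),-1); out.append(im)
cv2.imwrite("pics/ovB.png",np.hstack(out))
E
```

```text
(no output)
```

View pics/ovB.png

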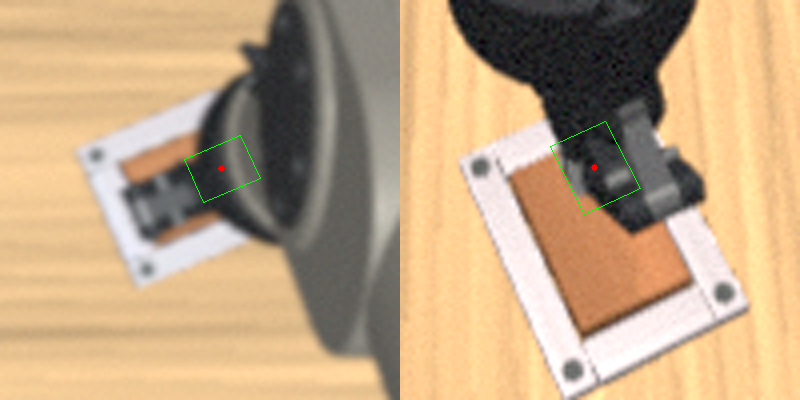

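The overlay puts the tip footprint over the block, and the visible knuckle (top crop ~(145,200)) is collinear with the block's long centreline (through ~(204,176)), so the placement is good. Press B.

Request:
{"fn": "jog_arm", "kwargs": {"plan": [[[0, 0, -2], 0], [[0, 0, -1.5], 0], [[0, 0, -0.6], 0], [[0, 0, -0.4], 0], [[0, 0, -0.4], 0], [[0, 0, -0.3], 0], [[0, 0, -0.15], 0], [[0, 0, -0.1], 0], [[0, 0, 0], 0], [[0, 0, 0], 0]]}}

```text
clock: 8.15
tcp_pos: [0.5057, -0.1868, 0.0757]
orientation: [3.087, 0.582, -0.002]
contact_force: [-5.4, 1.7, 15.3]
grip_width: 0.0
```

Hard end reached on B too. Release, rise and move clear of both.

Request:
{"fn": "jog_arm", "kwargs": {"plan": [[[0, 0, 0.5], 0], [[0, 0, 1], 0], [[0, 0, 2], 0], [[0, 0, 4], 0], [[0, 0, 4], 0], [[0, 0, 4], 0], [[0, -2, 4], 0], [[-1, -4, 2], 0], [[-1, -4, 0], 0], [[-1, -4, 0], 0], [[-1, -4, 0], 0], [[-1, -4, 0], 0]]}}

```text
clock: 9.35
tcp_pos: [0.4557, -0.4086, 0.2903]
orientation: [3.086, 0.582, 0.001]
contact_force: [0.5, 0.9, 0.3]
grip_width: -0.0
```

Request:
{"fn": "jog_arm", "kwargs": {"plan": [[[-2, -4, 0], 0], [[-2, -4, 0], 0], [[-2, -4, 0], 0], [[-2, -4, 0], 0], [[-2, -3, 0], 0], [[0, 0, 0], 0], [[0, 0, 0], 0]]}}

```text
clock: 10.05
tcp_pos: [0.3554, -0.5976, 0.2895]
orientation: [-3.088, -0.579, -0.0]
contact_force: [0.4, 0.4, 0.6]
grip_width: -0.0002
```

```bash
python3 - <<'E'
from h import *
a=grab_frame("top")[180:300,160:430,::-1]; b=grab_frame("side")[130:390,180:350,::-1]
a=cv2.resize(a,(540,240)); b=cv2.resize(b,(255,390)); a=cv2.copyMakeBorder(a,0,150,0,0,cv2.BORDER_CONSTANT)
cv2.imwrite("pics/final.png",np.hstack([a,b])); o=get_obs(); print(o["clock"],o["tcp_pos"],o["contact_force"])
E
```

```text
10.15 [ 0.35758988 -0.59571462  0.28964538] [-0.48917599  0.88590693 -0.82377961]
```

View pics/final.png

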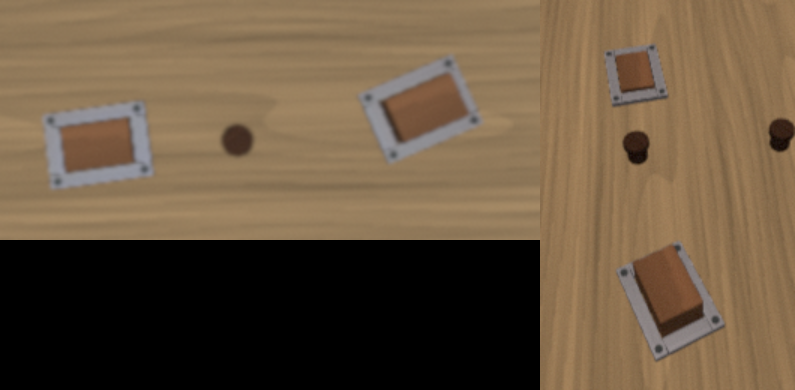

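The side crop shows A (~(635,70)) flush in its frame, so it is down. B (~(668,290)) stands proud with its side face visible, so it is up. The top view agrees.

```bash
python3 -c "
from bench import *
print(hand_in())"
```

```text
the job is handed in; nothing more can be done
None
```

Both stops ended as asked, and I handed the job in at about 10 s on the robot's clock. I pressed stop A (left, raised) to its hard end first, at about 14.5 N, and then stop B (right, lowered), at about 15.3 N.

**Last checks:** With the arm well clear, both cameras showed A latched down in its frame and B standing up, and the force reading was back to its noise of about 1 N. A had also looked down in the picture taken before I pressed B.

**Disagreements:**
- The two cameras placed the stops 4 to 6 mm apart in y, mostly from the frame outlines; I used the middle values.
- Both presses showed a small sideways force of about 3.5 to 5.5 N. It had no visible effect.
- The fingertips over B first looked off-centre in the side view. An overlay showed I had been looking at the finger knuckle, and the tips were over the block.

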